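# Seat the bobbin, then hold the sprung hood just below balance

### The job

Set up the roundness gauge for a look at its optics: first seat the loose flanged bobbin upright and fully home over the turntable's upright spindle and let go of it. Then take the sprung hood of the optics housing by its bar, swing it up past its balance point and, keeping hold, ease it back to just below balance (within about ten degrees), where it would fall shut if let go; finish there, still holding the bar and keeping the hood still. Never let the hood fly open to its stop or slam down, and leave the other things on the bench where they are.

Things in the scene. Friction and masses are not known exactly. Their poses are not given: they have to be found in the camera images.
- bobbin: plain aluminium flanged bobbin, standing upright on the bench, to the robot's side of the turntable. 70 mm tall, both flanges 56 mm across (lower 10 mm thick, upper 16 mm thick, that is from 54 to 70 mm above the underside), waist 36 mm across; a 20 mm bore runs right through. About 0.16 kg. Origin: centre of the underside, z up its axis.
- turntable: white fixed turntable unit, 150 x 150 mm and 33 mm high, with a steel disc 100 mm across and 12 mm thick on it, from whose centre a steel spindle stands up. Origin: centre of the underside. Nothing in it moves.
- spindle_foot (a point): point on the spindle's axis at the disc's upper face (45 mm above the bench), where the centre of the bobbin's underside ends up when it is fully home; z points up along the spindle.
- spindle_tip (a point): top of the spindle, 90 mm above the bench, 45 mm above the disc. The spindle is 16 mm in diameter, coned to 7 mm over its last 8 mm.
- hood (a joint): angle of the hood, rad: 0 shut (level), growing as its bar side swings up; stop at 1.45. Hood 0.85 kg, with a spring of nearly constant lift at the hinge. Balance point at 0.95 rad (54 degrees): below it the hood falls shut by itself, above it it swings open to the stop; the pull at the bar is about 1.7 N when shut and 0.3 N at 0.1 rad from balance; little hinge friction.
- housing: fixed optics housing: white open-topped box, 200 mm deep (x), 220 mm wide (y), 100 mm high, shut by the hood. Origin: centre of the underside. Its x axis is level and points away from the bar side (away from the robot). The hood's hinge line runs parallel to its y axis through the point 100 mm along +x and 100 mm up from the origin (the far top rim).
- hood_bar (a point): middle of the hood's grip bar: round steel bar, 12 mm diameter, parallel to the hinge line, 120 mm long between two rods that carry it 50 mm out from the hood's free edge, on the robot's side. It lies 250 mm from the hinge line along the hood and 12 mm above it: 112 mm above the bench when shut. The space all round the bar is free. Its axes turn with the hood.
- cleaner: bystander: white bottle, 56 mm across, 150 mm tall. Origin: centre of the underside.
- ring_gauge: bystander: plain steel ring lying flat, 50 mm across, 30 mm hole, 18 mm high, near the middle. Origin: centre of the underside.
- plug_gauge: bystander: steel plug gauge standing upright beside the turntable, 32 mm across, 70 mm tall, solid. Origin: centre of the underside.
- caliper: bystander: caliper lying flat, 160 mm long, 12 mm high. Origin: middle of the underside of its beam.
- parts_tray: bystander: grey two-compartment tray, 130 x 180 x 30 mm. Origin: centre of the underside.
- screwdriver: bystander: screwdriver lying flat. Origin: its underside.
- gauge_case: bystander: wooden gauge-block case, 100 x 160 x 45 mm. Origin: centre of the underside.
Things that resemble listed ones, but are neither listed nor needed, are in the scene too. What is shaped like the turntable but purple is not meant.

How it is judged:
By the outcome, as a careful person would: the job done as asked, in the order asked, and still so for the second after the job is handed in, while the arm keeps its last pose, push and grip.
It also fails if it takes over 70 s, if anything falls off the work surface, if the arm or the gripper's body presses on something with over 40 N, if the wrist force passes 120 N, or if a joint passes its speed limit or range.

### The arm

A 6-joint arm with a two-finger parallel gripper is mounted at the origin on the work surface. World frame = base frame: x ahead of the robot, y to its left, z up, the work surface at z = 0. Lengths are in m, angles in rad, forces in N, time in s.
With the tool pointing down it reaches from about 0.325 to 0.9 m from the base axis. Payload 6.1 kg.
Tool frame: the origin (TCP) lies midway between the tips of the shut fingers; the grasp point (between the pads) lies 19 mm behind it; z points along the fingers, y is the line along which they close (so a half turn about z gives the same grasp; the last joint's range is limited). The gripper opens to 85 mm and grips with 20 to 120 N. Pads are 22 mm wide; open, the fingers measure 114 mm over their backs; the gripper's body (76 mm by 85 mm) begins 54 mm behind the grasp point. The pads swing forward as they close: fully open they stand 13 mm farther back than shut.
Start: joints at [-1.463, 0.22, 1.526, -0, 1.395, -0.126], TCP at [0.145, -0.608, 0.231] pointing down, gripper open.
Joint ranges: [-2.98, 2.98], [-0.91, 2.08], [0.09, 2.57], [-1.24, 4.39], [0.2, 2.65], [-2.68, 2.68]. Speed limits (rad/s): [2.57, 2.57, 3.01, 3.14, 3.14, 3.14].

### API

Orientations are given as a unit quaternion [w, x, y, z].
In Python, from rig import manip gives the robot as it stands.
- The arm moves only by the tool servo_tool, never from a script. Its argument "increments" is a list that holds one entry, the list of rows, each a list of 4 numbers: the shift along the tool's x, y, z in units of 40 mm (1.0 is 40 mm), then the turn about the tool's z in degrees. In form: [[[x, y, z, turn], ...]]. A call has exactly 8 rows; each row shifts and turns the commanded pose from where the row before left it, along the tool's axes as they then stand; what a row does not reach is not made up. A row lasts 1/8 s, in which the tool goes at most 62.5 mm and 10.7 degrees, less where a joint would pass 70% of its speed; a pose out of reach is approached as far as the arm can. A call is refused whole if a number of a shift passes 1 or a number of a turn 10.7, either way. A call with a gripper value outside its range is refused whole. "gripper" is the opening, from 0 (shut) to 1 (fully open), set as the call begins (left out, the last holds). The fingers move at their own pace and stop on an object; "grip_force" is the grip in N (left out, the last holds). Time passes only in rows, so rows that do not move let the fingers close, or fill a call up. It gives the time, the measured TCP pose, the force, the opening and the grip force at its end, in the units of the state.
- manip.read_state(): the state, without advancing time (a new reading comes with each control period).
- manip.grab_frame(name): name is "scene" or "top" or "wrist"; returns the picture (480x640x3 uint8, red, green, blue); there is no depth.
- manip.camera_info(name): a dict with "mtx" (3x3 intrinsics, pixels), "k1" (the pictures are not rectified: a ray, as slopes to the right and down, at radius r is drawn at 1 + k1 r^2 times it, then the intrinsics apply), "position" and "rotation" of the camera in the world; the wrist camera has in their place "mount" (4x4, takes a point from camera to tool coordinates, whose origin is the TCP and whose axes are the flange's). Camera axes: x right, y down, z forward; pixel columns grow to the right and rows downward; lengths in m; the calibration is good to about 2 mm. A picture is of the moment at which its call begins: read the wrist's pose just before it. camera_info takes no time and is no camera call.
- manip.job_done(): hands the job in; it is judged then, once.
Trained networks look in the newest picture that a camera, given by its name, has taken for a name from the list of things; names that differ only in an ending like _2 or _b are one class to them, and where a whole thing is asked for, a point or a joint stands for the part that bears it (a point fixed in the world has none). Each returns a list of dicts, best first, with "p" (0 to 1); they miss things now and then, are a little off and sometimes report something else, mostly with a low value. They report only what shows in the picture. A call takes as long as a camera call. They do not tell look-alikes from the thing itself.
- manip.trace(label, camera): "mask" (480x640 bool, what is visible of it) and "extent" ([centre column, centre row, width, height] in pixels, round what is visible of it).
The state is a dict: "time": time; "joint_pos": joint angles; "dq": joint speeds; "joint_efforts": joint torques, N m; "tcp_pos": TCP position; "eef_rot": TCP orientation; "ft_force": force on the tool from outside, world axes, zero at the start; "moment": the same for the moment, N m; "opening": finger opening in m; "grasp_force": force on a finger pad.
Only numpy, scipy, OpenCV 4.12 (cv2) and the standard library are available. Lean on these libraries where they do the work, as an engineer would, in place of code of your own. Each camera call takes 0.05 s, during which the arm holds its last target. There are 200 camera calls.

## Working session

There is one attempt and no reset: what is moved stays moved. The work goes in short steps, Python scripts to look and compute and a tool call to move; the robot and the scene stay as the last step left them, time stands still between calls to the robot, and variables do not carry over. Pictures are saved under pics/ and viewed, at most 10 in all, crops included, and the job is handed in when it is done.

Besides the shell and the picture viewer there is one more tool, called after "Request:" as a command line: name --argument value ..., lists and objects as JSON in quotes. servo_tool: Moves the arm, as the interface text tells. Its arguments: {"type":"object","properties":{"increments":{"type":"array","items":{"type":"array","items":{"type":"array","items":{"type":"number"}}}},"gripper":{"type":"number"},"grip_force":{"type":"number"}},"required":["increments"]}

```bash
mkdir -p pics; cat > h.py <<'E'
import numpy as np, cv2
from rig import manip
from scipy.spatial.transform import Rotation as R
def cam(n,st=None):
    c=manip.camera_info(n)
    K=np.array(c["mtx"]);k=c["k1"]
    if n=="wrist":
        M=np.array(c["mount"]); q=st["eef_rot"]
        T=np.eye(4);T[:3,:3]=R.from_quat([q[1],q[2],q[3],q[0]]).as_matrix();T[:3,3]=st["tcp_pos"]
        T=T@M; return K,k,T[:3,3],T[:3,:3]
    return K,k,np.array(c["position"]),np.array(c["rotation"])
def ray(C,u,v):
    K,k,p,Rm=C
    d=np.linalg.inv(K)@[u,v,1]; x=d[:2]; s=x.copy()
    for _ in range(30): s=x/(1+k*(s@s))
    return p,Rm@np.r_[s,1]
def atz(C,u,v,z):
    p,d=ray(C,u,v); return p+d*(z-p[2])/d[2]
def proj(C,P):
    K,k,p,Rm=C; c=Rm.T@(np.array(P)-p); s=c[:2]/c[2]; s=s*(1+k*(s@s)); return (K@np.r_[s,1])[:2]
def save(n,f): cv2.imwrite("pics/"+f+".png",cv2.cvtColor(manip.grab_frame(n),cv2.COLOR_RGB2BGR))
E
python3 - <<'E'
from h import *
np.set_printoptions(precision=4,suppress=True)
save("scene","s1");save("top","t1")
print(manip.read_state())
for n in("scene","top"):
    C=cam(n);print(n,C)
    for l in("bobbin","turntable","hood","housing","hood_bar","spindle_tip","plug_gauge","ring_gauge"):
        try:
            for r in manip.trace(l,n)[:3]: print(l,round(r["p"],2),np.round(r["extent"],1),int(r["mask"].sum()))
        except Exception as e: print(l,e)
E
```

```text
{'time': 0.1, 'joint_pos': array([-1.4631,  0.2211,  1.5274,  0.    ,  1.3947, -0.1261]), 'dq': array([ 0.0009, -0.0025, -0.0029,  0.0008,  0.0001,  0.0003]), 'joint_efforts': array([  0.0005, -49.8245, -39.0547,  -0.0002,   0.0057,   0.    ]), 'tcp_pos': array([ 0.1448, -0.6075,  0.2303]), 'eef_rot': array([-0.0009,  0.9932,  0.1166,  0.    ]), 'ft_force': array([-0.3183, -0.4646,  0.2634]), 'moment': array([-0.0439,  0.0547,  0.005 ]), 'grasp_force': 0.0, 'opening': 0.08542507758801364}
scene (array([[499.7442,   0.    , 318.1293],
       [  0.    , 499.7442, 238.9182],
       [  0.    ,   0.    ,   1.    ]]), -0.012229697191007378, array([1.32  , 0.979 , 0.9205]), array([-0.1563,  0.3015,  0.8285, -0.4451]))
bobbin 0.64 [374.6 290.4  23.1  28.9] 573
turntable 0.84 [422.2 263.   69.1  46.6] 1941
turntable 0.69 [333.9 312.9  72.3  63.1] 2817
turntable 0.66 [337.4 249.   16.3  16.4] 176
hood 0.73 [255.2 220.3  95.1  52.7] 2548
housing 0.7 [249.5 229.9  95.3  79.7] 4946
hood_bar 0.84 [251.9 216.9 101.2  50.9] 2702
spindle_tip 0.98 [333.5 316.2  78.6  61.1] 2847
spindle_tip 0.94 [419.9
[... 366 characters left out ...]
253 , 0.0067, 1.5353]), array([ 0.0679, -0.699 ,  0.7092, -0.0618]))
bobbin 0.95 [235.8 243.2  18.4  25.5] 450
turntable 0.77 [113.8 270.1  63.5  59.9] 2884
turntable 0.73 [237.3 192.8  61.6  54.7] 2727
turntable 0.55 [237.8 321.3  67.1  64.6] 3143
hood 0.98 [399.4 202.8  87.6  94.3] 6114
hood 0.73 [157.2 216.4  26.8  24.2] 509
housing 0.89 [397.1 199.2  84.9  96.4] 6892
hood_bar 0.88 [397.1 205.7  84.2  93.8] 6229
spindle_tip 0.84 [238.6 195.9  53.9  54.2] 2673
spindle_tip 0.82 [236.5 322.9  63.   58.5] 3007
spindle_tip 0.57 [116.7 270.8  61.8  59.2] 2958
plug_gauge 0.49 [237.2 196.8  57.7  55.9] 2793
plug_gauge 0.44 [279.2 195.7  11.2   8.7] 99
ring_gauge 0.73 [318.9 267.2  19.5  17.3] 140
```

View pics/t1.png

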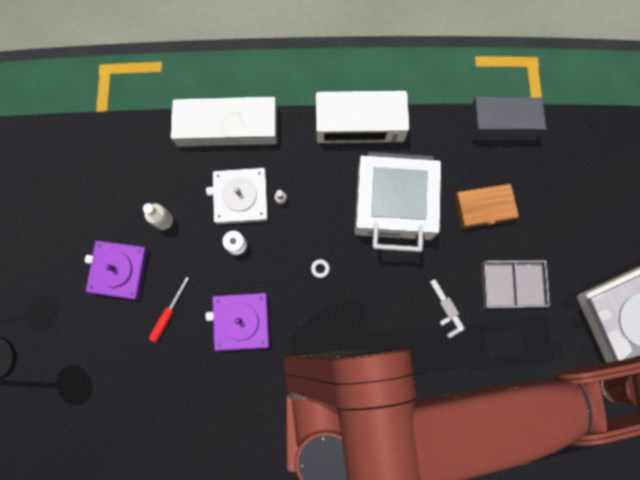

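View pics/s1.png

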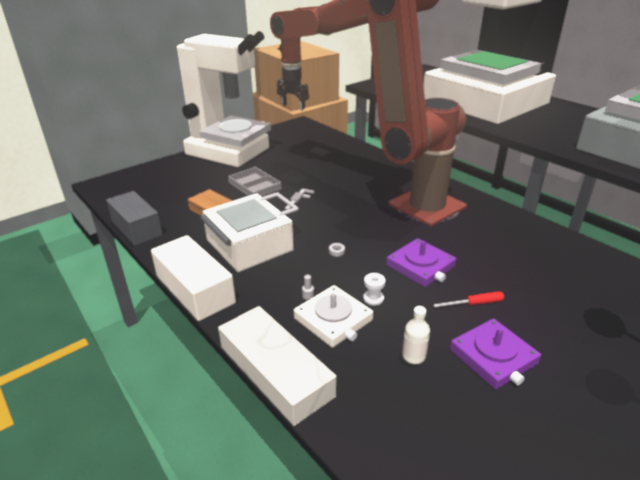

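```bash
sed -i 's|return K,k,np.array(c\["position"\]),np.array(c\["rotation"\])|q=c["rotation"]; return K,k,np.array(c["position"]),R.from_quat([q[1],q[2],q[3],q[0]]).as_matrix()|' h.py
python3 - <<'E'
from h import *
np.set_printoptions(precision=4,suppress=True)
C=cam("top")
print("bob",atz(C,233.5,239.5,.07),atz(C,235.8,243.2,.035))
print("spin tip",atz(C,238,191,.09), "tt",atz(C,240,194.5,.045))
print("bar",atz(C,374,248,.112),atz(C,422,249.5,.112))
print("plug",atz(C,280,194,.07))
print("housing top corners",[atz(C,*p,.1)[:2] for p in((359,157),(441,158),(356,236),(439,238))])
im=cv2.imread("pics/t1.png")
a=cv2.resize(im[160:270,200:300],None,fx=4,fy=4,interpolation=cv2.INTER_CUBIC)
b=cv2.resize(im[145:255,350:450],None,fx=4,fy=4,interpolation=cv2.INTER_CUBIC)
cv2.imwrite("pics/z1.png",np.hstack([a,b]))
E
```

```text
bob [0.5243 0.2432 0.07  ] [0.5201 0.2422 0.035 ]
spin tip [0.6563 0.2296 0.09  ] tt [0.6585 0.2306 0.045 ]
bar [ 0.4879 -0.137   0.112 ] [ 0.4819 -0.2646  0.112 ]
plug [0.6511 0.1151 0.07  ]
housing top corners [array([ 0.7452, -0.1056]), array([ 0.7397, -0.3334]), array([ 0.5232, -0.091 ]), array([ 0.5144, -0.3145])]
```

View pics/z1.png

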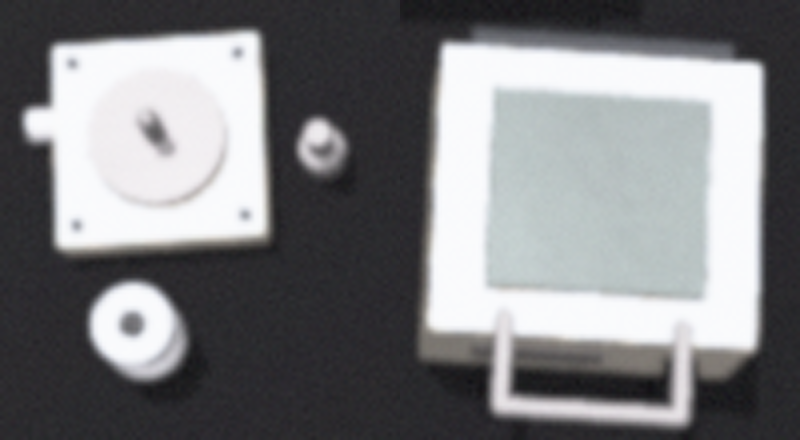

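Request:
servo_tool --increments '[[[0.74, -0.97, 0, 0], [0.74, -0.97, 0, 0], [0.74, -0.97, 0, 0], [0.74, -0.97, 0, 0], [0.74, -0.97, 0, 0], [0.74, -0.97, 0, 0], [0.74, -0.97, 0, 0], [0.74, -0.97, 0, 0]]]'

```text
time: 1.9
tcp_pos: [0.3037, -0.2498, 0.2316]
eef_rot: [0.0, 0.993, 0.116, 0.0]
ft_force: [0.3, 0.1, 0.3]
opening: 0.0853
grasp_force: 0.0
```

Request:
servo_tool --increments '[[[0.74, -0.97, 0, 0], [0.74, -0.97, 0, 0], [0.74, -0.97, 0, 0], [0.74, -0.97, 0, 0], [0.74, -0.97, 0, 0], [0.74, -0.97, 0, 0], [0.74, -0.97, 0, 0], [0.74, -0.97, 0, 0]]]'

```text
time: 2.9
tcp_pos: [0.4623, 0.1073, 0.2316]
eef_rot: [0.0, 0.993, 0.117, 0.0]
ft_force: [0.2, 0.1, -0.0]
opening: 0.0854
grasp_force: 0.0
```

Request:
servo_tool --increments '[[[0.74, -0.97, 0, 0], [0.74, -0.97, 0, 0], [0.74, -0.97, 0, 0], [0, 0, 0, 0], [0, 0, 0, 0], [0, 0, 0, 0], [0, 0, 0, 0], [0, 0, 0, 0]]]'

```text
time: 3.9
tcp_pos: [0.5211, 0.2389, 0.2316]
eef_rot: [-0.0, 0.993, 0.116, 0.0]
ft_force: [0.2, 0.0, -0.2]
opening: 0.085
grasp_force: 0.0
```

```bash
python3 - <<'E'
from h import *
np.set_printoptions(precision=4,suppress=True)
st=manip.read_state();save("wrist","w1");print(st["time"],st["tcp_pos"],st["eef_rot"],st["joint_pos"])
print(manip.camera_info("wrist"))
C=cam("wrist",st)
for l in("bobbin","turntable"):
    for r in manip.trace(l,"wrist")[:3]: print(l,round(r["p"],2),np.round(r["extent"],1))
print(proj(C,[.524,.243,.07]),proj(C,[.657,.23,.09]),proj(C,[.657,.23,.045]))
E
```

```text
3.9 [0.5211 0.2389 0.2316] [-0.      0.9932  0.1162  0.0002] [ 0.2922  0.097   1.6645 -0.      1.3796  1.6301]
{'mtx': array([[345.5287,   0.    , 314.5522],
       [  0.    , 345.5287, 236.4124],
       [  0.    ,   0.    ,   1.    ]]), 'k1': 3.218359296015179e-05, 'mount': array([[ 0.    , -0.9454, -0.3258,  0.0831],
       [ 1.    ,  0.0001, -0.0002, -0.0003],
       [ 0.0002, -0.3258,  0.9454, -0.1421],
       [ 0.    ,  0.    ,  0.    ,  1.    ]])}
bobbin 0.83 [310.8 206.9  68.1  73.2]
turntable 0.78 [ 34.2 198.1  65.1 157.5]
turntable 0.6 [355.1  78.2 206.7 154.6]
turntable 0.57 [286.4 363.1 141.4 117.8]
[311.2663 210.0979] [369.6917  49.4589] [361.7657  59.2594]
```

View pics/w1.png

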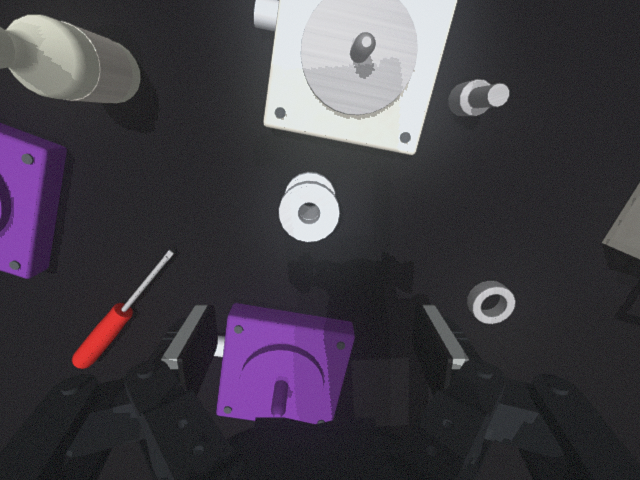

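```bash
cat > w.py <<'E'
from h import *
np.set_printoptions(precision=4,suppress=True)
E
python3 - <<'E'
from w import *
st=manip.read_state();C=cam("wrist",st)
print("bob",atz(C,309,212.5,.07),"tip",atz(C,367.5,40.5,.09),"disc",atz(C,359,53,.045))
im=cv2.imread("pics/w1.png",0)
# bobbin top face ellipse
m=(im>200).astype(np.uint8);m[:170]=0;m[260:]=0;m[:,:260]=0;m[:,360:]=0
c=max(cv2.findContours(m,0,2)[0],key=cv2.contourArea);print(cv2.boundingRect(c))
T=cam("top");print("top",atz(T,233,240.8,.07),atz(T,236.8,189.5,.09),atz(T,239.5,194,.045))
cv2.imwrite("pics/z2.png",cv2.resize(cv2.imread("pics/w1.png")[0:130,270:460],None,fx=4,fy=4))
E
```

```text
bob [0.5213 0.2448 0.07  ] tip [0.6621 0.2336 0.09  ] disc [0.661 0.234 0.045]
(279, 184, 60, 58)
top [0.5207 0.2445 0.07  ] [0.6607 0.233  0.09  ] [0.66   0.2321 0.045 ]
```

View pics/z2.png

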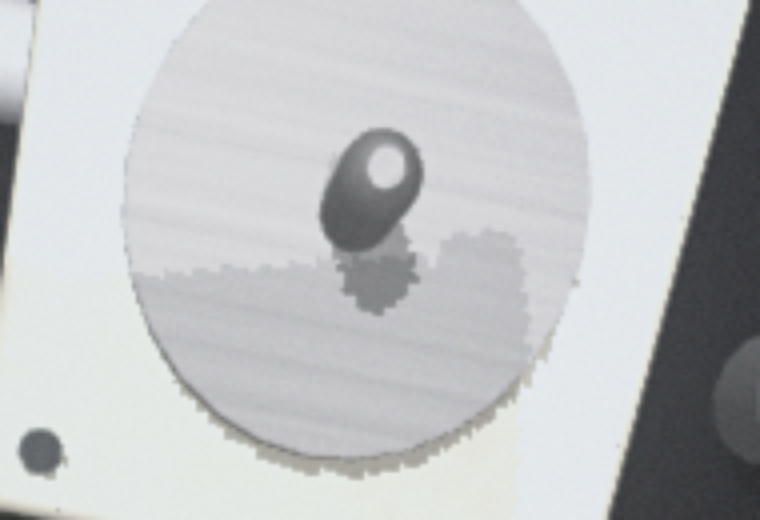

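Request:
servo_tool --increments '[[[0.03, -0.14, 0.3, 0], [0, 0, 0.8, 0], [0, 0, 0.9, 0], [0, 0, 0.9, 0], [0, 0, 0.9, 0], [0, 0, 0.6, 0], [0, 0, 0.4, 0], [0, 0, 0, 0]]]'

```text
time: 5.05
tcp_pos: [0.5197, 0.245, 0.0376]
eef_rot: [0.0, 0.993, 0.117, -0.002]
ft_force: [0.3, -0.0, -0.1]
opening: 0.0852
grasp_force: 0.0
```

Request:
servo_tool --increments '[[[0, 0, 0, 0], [0, 0, 0, 0], [0, 0, 0, 0], [0, 0, 0, 0], [0, 0, 0, 0], [0, 0, 0, 0], [0, 0, 0, 0], [0, 0, 0, 0]]]' --gripper 0.3 --grip_force 40

```text
time: 6.05
tcp_pos: [0.5223, 0.2456, 0.0411]
eef_rot: [-0.0, 0.993, 0.117, 0.001]
ft_force: [-1.6, -1.3, 7.5]
opening: 0.0555
grasp_force: 42.6
```

Request:
servo_tool --increments '[[[0, 0, -0.2, 0], [0, 0, -0.5, 0], [0, 0, -0.7, 0], [0, 0, -0.7, 0], [0, 0, -0.5, 0], [0, 0, -0.2, 0], [0, 0, 0, 0], [0, 0, 0, 0]]]'

```text
time: 7.05
tcp_pos: [0.5202, 0.2449, 0.15]
eef_rot: [0.0, 0.993, 0.117, -0.001]
ft_force: [0.2, 0.1, -1.8]
opening: 0.0555
grasp_force: 42.7
```

Request:
servo_tool --increments '[[[0.3, 0.1, 0, 0], [0.6, 0.2, 0, 0], [0.7, 0.24, 0, 0], [0.7, 0.24, 0, 0], [0.6, 0.2, 0, 0], [0.34, 0.1, 0, 0], [0.1, 0, 0, 0], [0, 0, 0, 0]]]'

```text
time: 8.05
tcp_pos: [0.6608, 0.234, 0.1504]
eef_rot: [0.0, 0.993, 0.117, -0.001]
ft_force: [-0.3, 0.4, -1.5]
opening: 0.0554
grasp_force: 42.7
```

```bash
python3 - <<'E'
from w import *
st=manip.read_state();save("wrist","w2");print(st["time"],st["tcp_pos"],st["opening"],st["ft_force"],st["eef_rot"])
C=cam("wrist",st)
p=st["tcp_pos"]
print("proj tip",proj(C,[.661,.2335,.09]),"bob top exp",proj(C,[.661,.2335,p[2]-.041+.07]),"bob bottom",proj(C,[.661,.2335,p[2]-.041]))
E
```

```text
8.05 [0.6608 0.234  0.1504] 0.055425002976465805 [-0.3305  0.4011 -1.4965] [ 0.      0.9932  0.1166 -0.0006]
proj tip [316.023 256.101] bob top exp [316.8779 343.954 ] bob bottom [316.1473 268.8693]
```

View pics/w2.png

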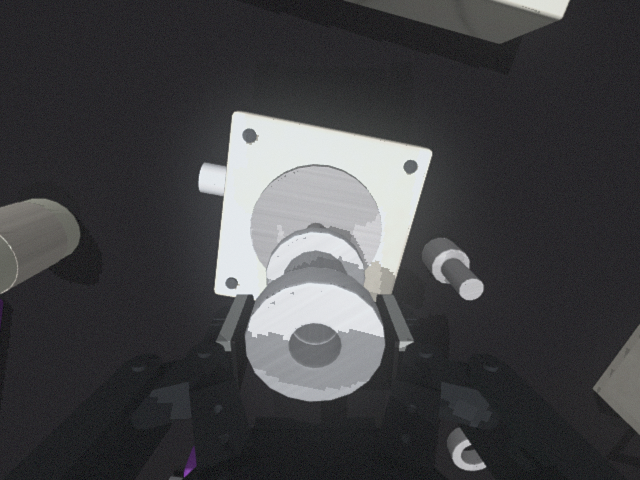

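```bash
python3 - <<'E'
from w import *
st=manip.read_state();C=cam("wrist",st)
a,b,c=[atz(C,*q,.033) for q in((410,167),(231,283),(249,136))];print((a+b)/2,a,b,c)
print("disc L/R/top",atz(C,250,224,.045),atz(C,382,224,.045),atz(C,316,165,.045))
print("bob hole",atz(C,315,345,.1794),"flange",atz(C,315,341.5,.1794))
E
```

```text
[0.6608 0.2339 0.033 ] [0.7237 0.1766 0.033 ] [0.5979 0.2912 0.033 ] [0.7178 0.2968 0.033 ]
disc L/R/top [0.6565 0.2833 0.045 ] [0.6794 0.1871 0.045 ] [0.7104 0.2453 0.045 ]
bob hole [0.6599 0.2341 0.1794] flange [0.6615 0.2345 0.1794]
```

Request:
servo_tool --increments '[[[0, 0, 0.2, 0], [0, 0, 0.3, 0], [0, 0, 0.3, 0], [0, 0, 0.3, 0], [0, 0, 0.25, 0], [0, 0, 0.15, 0], [0, 0, 0, 0], [0, 0, 0, 0]]]'

```text
time: 9.1
tcp_pos: [0.6611, 0.2341, 0.0916]
eef_rot: [-0.0, 0.993, 0.117, 0.0]
ft_force: [1.1, 0.3, -1.7]
opening: 0.0551
grasp_force: 42.7
```

Over the spindle without contact force; go down the rest.

Request:
servo_tool --increments '[[[0, 0, 0.04, 0], [0, 0, 0.04, 0], [0, 0, 0.03, 0], [0, 0, 0.03, 0], [0, 0, 0.02, 0], [0, 0, 0, 0], [0, 0, 0, 0], [0, 0, 0, 0]]]'

```text
time: 10.1
tcp_pos: [0.6617, 0.2342, 0.0862]
eef_rot: [-0.0, 0.993, 0.117, 0.001]
ft_force: [1.0, -0.5, 4.8]
opening: 0.0554
grasp_force: 43.1
```

Request:
servo_tool --increments '[[[0, 0, 0, 0], [0, 0, 0, 0], [0, 0, 0, 0], [0, 0, 0, 0], [0, 0, 0, 0], [0, 0, 0, 0], [0, 0, -0.2, 0], [0, 0, -0.3, 0]]]' --gripper 1.0

```text
time: 11.1
tcp_pos: [0.6608, 0.2341, 0.1054]
eef_rot: [0.0, 0.993, 0.117, -0.0]
ft_force: [0.5, -0.4, 0.7]
opening: 0.0856
grasp_force: 0.0
```

Request:
servo_tool --increments '[[[0, 0, -0.7, 0], [0, 0, -0.9, 0], [0, 0, -0.9, 0], [0, 0, -0.6, 0], [0, 0, -0.3, 0], [-0.3, 0, 0, 0], [0, 0, 0, 0], [0, 0, 0, 0]]]'

```text
time: 12.1
tcp_pos: [0.6485, 0.2311, 0.2394]
eef_rot: [0.0, 0.993, 0.117, -0.001]
ft_force: [0.5, 0.1, 0.0]
opening: 0.0853
grasp_force: 0.0
```

```bash
python3 - <<'E'
from w import *
st=manip.read_state();save("wrist","w3");print(st["time"],st["tcp_pos"],st["opening"],st["joint_pos"])
C=cam("wrist",st)
print("top if home",proj(C,[.661,.234,.115]),"if 10mm up",proj(C,[.661,.234,.125]))
E
```

```text
12.1 [0.6485 0.2311 0.2394] 0.08527945267127238 [0.228  0.3682 1.3305 0.     1.4452 1.5649]
top if home [315.1914 210.4234] if 10mm up [315.2103 213.771 ]
```

View pics/w3.png

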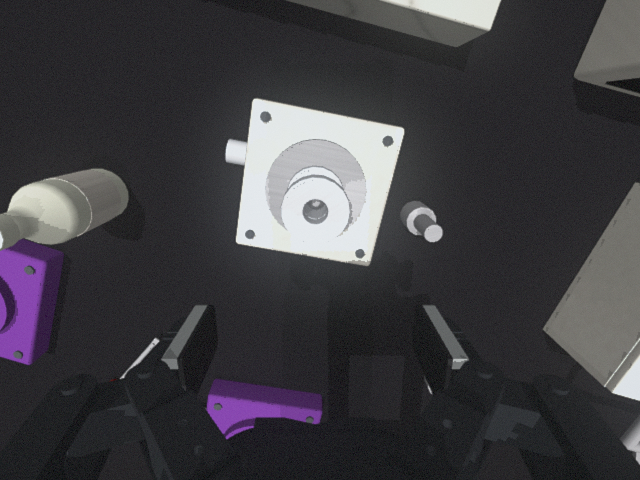

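Request:
servo_tool --increments '[[[-0.64, 0.95, 0, 0], [-0.64, 0.95, 0, 0], [-0.64, 0.95, 0, 0], [-0.64, 0.95, 0, 0], [-0.64, 0.95, 0, 0], [-0.64, 0.95, 0, 0], [-0.64, 0.95, 0, 0], [-0.64, 0.95, 0, 0]]]'

```text
time: 13.15
tcp_pos: [0.5198, -0.1131, 0.2405]
eef_rot: [-0.0, 0.993, 0.117, -0.0]
ft_force: [0.8, 0.7, 0.1]
opening: 0.0853
grasp_force: 0.0
```

Request:
servo_tool --increments '[[[-0.64, 0.95, 0, 0], [-0.64, 0.95, 0, -10], [0, 0, 0, -10.6], [0, 0, 0, -10.6], [0, 0, 0, -10.6], [0, 0, 0, -10.6], [0, 0, 0, -10.6], [0, 0, 0, -10.6]]]' --gripper 0.5

```text
time: 14.15
tcp_pos: [0.4881, -0.1976, 0.2404]
eef_rot: [-0.0, 0.723, 0.691, -0.0]
ft_force: [1.2, -0.4, -0.0]
opening: 0.0422
grasp_force: 0.0
```

Request:
servo_tool --increments '[[[0, 0, 0, 0], [0, 0, 0, 0], [0, 0, 0, 0], [0, 0, 0, 0], [0, 0, 0, 0], [0, 0, 0, 0], [0, 0, 0, 0], [0, 0, 0, 0]]]'

```text
time: 15.15
tcp_pos: [0.4883, -0.1976, 0.2409]
eef_rot: [0.0, 0.725, 0.688, -0.0]
ft_force: [0.5, 1.1, -0.2]
opening: 0.0429
grasp_force: 0.0
```

```bash
python3 - <<'E'
from w import *
st=manip.read_state();save("wrist","w4");print(st["time"],st["tcp_pos"],st["opening"],st["joint_pos"],st["eef_rot"])
C=cam("wrist",st);T=cam("top")
print("top bar",atz(T,375,247,.112),atz(T,421.2,249,.112))
print("proj",proj(C,[.489,-.137,.112]),proj(C,[.484,-.262,.112]))
E
```

```text
15.15 [ 0.4883 -0.1976  0.2409] 0.042890985892031705 [-0.5344 -0.0222  1.7695 -0.      1.3942 -0.4819] [ 0.      0.7254  0.6883 -0.    ]
top bar [ 0.4906 -0.1397  0.112 ] [ 0.4832 -0.2625  0.112 ]
proj [312.6654 149.9603] [314.6958 295.7132]
```

View pics/w4.png

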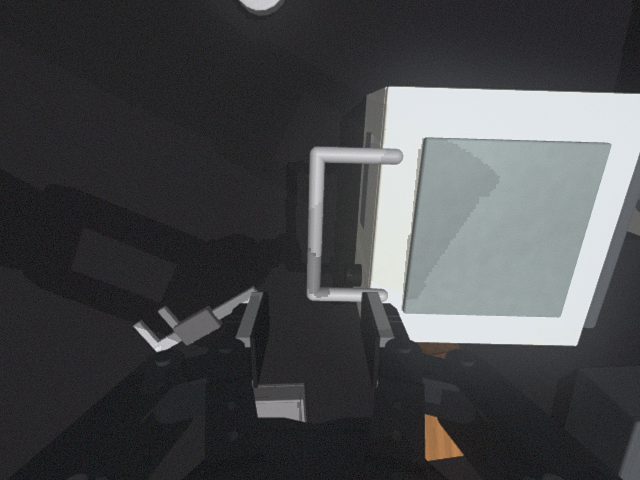

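```bash
python3 - <<'E'
from w import *
st=manip.read_state();C=cam("wrist",st)
a=atz(C,319,155,.112);b=atz(C,313.5,294,.112)
m=(a+b)/2;y=(a-b)/np.linalg.norm(a-b);x=np.array([y[1],-y[0],0])
print(a,b,m,np.linalg.norm(a-b),"yaw x",np.degrees(np.arctan2(x[1],x[0])),"hinge",(m+.25*x)[:2])
for p in((386,88),(404,312),(640,94),(578,345)): print(atz(C,*p,.1))
for g in(112,): 
  d=m-st["tcp_pos"];print(d[:2])
q=st["eef_rot"];print("tool yaw",np.degrees(2*np.arctan2(q[2],q[1])))
Rm=R.from_quat([q[1],q[2],q[3],q[0]]).as_matrix();print("d tool/40mm",Rm.T@d/.04)
E
```

```text
[ 0.4937 -0.141   0.112 ] [ 0.4831 -0.2603  0.112 ] [ 0.4884 -0.2006  0.112 ] 0.11971546983016519 yaw x -5.083358285067148 hinge [ 0.7374 -0.2228]
[ 0.5466 -0.0955  0.1   ]
[ 0.5663 -0.2901  0.1   ]
[ 0.739  -0.1098  0.1   ]
[ 0.7361 -0.3357  0.1   ]
[ 0.0001 -0.003 ]
tool yaw 86.99230994072117
d tool/40mm [-0.0745  0.0057  3.223 ]
```

Request:
servo_tool --increments '[[[-0.07, 0, 0.3, 1.5], [0, 0, 0.6, 0], [0, 0, 0.8, 0], [0, 0, 0.8, 0], [0, 0, 0.6, 0], [0, 0, 0.4, 0], [0, 0, 0.22, 0], [0, 0, 0, 0]]]'

```text
time: 16.2
tcp_pos: [0.488, -0.2004, 0.0918]
eef_rot: [-0.0, 0.734, 0.679, -0.0]
ft_force: [0.8, -0.7, -0.3]
opening: 0.0429
grasp_force: 0.0
```

Request:
servo_tool --increments '[[[0, 0, 0, 0], [0, 0, 0, 0], [0, 0, 0, 0], [0, 0, 0, 0], [0, 0, 0, 0], [0, 0, 0, 0], [0, 0, 0, 0], [0, 0, 0, 0]]]' --gripper 0.0 --grip_force 25

```text
time: 17.2
tcp_pos: [0.4883, -0.2008, 0.0925]
eef_rot: [0.0, 0.734, 0.679, -0.0]
ft_force: [-2.8, -1.1, 4.9]
opening: 0.0108
grasp_force: 25.1
```

```bash
python3 - <<'E'
from w import *
st=manip.read_state();print(st["time"],st["tcp_pos"],st["opening"],st["ft_force"],st["eef_rot"])
q=st["eef_rot"];Rm=R.from_quat([q[1],q[2],q[3],q[0]]).as_matrix()
r=np.hypot(.25,.012);o=np.arctan2(.012,.25)
f=lambda t:np.array([.25-r*np.cos(t+o),0,r*np.sin(t+o)-.012])
ths=[0.0]+list(np.linspace(0,1.02,33)[1:])
ax=np.array([np.cos(np.radians(-4.5)),np.sin(np.radians(-4.5)),0])
P=[f(t)[0]*ax+[0,0,f(t)[2]] for t in ths]
for i in range(32): print(i,round(ths[i+1],3),np.round(Rm.T@(P[i+1]-P[i])/.04,2),np.round(f(ths[i+1])[[0,2]],4))
E
```

```text
17.2 [ 0.4883 -0.2008  0.0925] 0.010752839030284643 [-2.8007 -1.0658  4.8971] [ 0.0003  0.7344  0.6788 -0.0001]
0 0.032 [-0.    0.01 -0.2 ] [0.0005 0.008 ]
1 0.064 [-0.    0.02 -0.2 ] [0.0013 0.0159]
2 0.096 [-0.    0.03 -0.2 ] [0.0023 0.0238]
3 0.128 [-0.    0.03 -0.2 ] [0.0036 0.0317]
4 0.159 [-0.    0.04 -0.2 ] [0.0051 0.0395]
5 0.191 [-0.    0.04 -0.19] [0.0068 0.0473]
6 0.223 [-0.    0.05 -0.19] [0.0089 0.055 ]
7 0.255 [-0.    0.06 -0.19] [0.0111 0.0627]
8 0.287 [-0.    0.06 -0.19] [0.0136 0.0702]
9 0.319 [-0.    0.07 -0.19] [0.0164 0.0777]
10 0.351 [-0.    0.07 -0.18] [0.0193 0.0851]
11 0.382 [-0.    0.08 -0.18] [0.0225 0.0924]
12 0.414 [-0.    0.09 -0.18] [0.026  0.0996]
13 0.446 [-0.    0.09 -0.18] [0.0297 0.1067]
14 0.478 [-0.    0.1  -0.17] [0.0336 0.1137]
15 0.51 [-0.    0.1  -0.17] [0.0377 0.1205]
16 0.542 [-0.    0.11 -0.17] [0.042  0.1272]
17 0.574 [-0.    0.11 -0.16] [0.0465 0.1338]
18 0.606 [-0.    0.12 -0.16] [0.0513 0.1402]
19 0.638 [-0.    0.12 -0.16] [0.0562 0.1464]
20 0.669 [-0.    0.13 -0.15] [0.0614 0.1525]
21 0.701 [-0.    0.13 -0.15] [0.0667 0.1585]
22 0.733 [-0.    0.14 -0.14] [0.0723 0.1642]
23 0.765 [-0.    0.14 -0.14] [0.078  0.1698]
24 0.797 [-0.    0.15 -0.13] [0.0838 0.1752]
25 0.829 [-0.    0.15 -0.13] [0.0899 0.1804]
26 0.861 [-0.    0.16 -0.13] [0.0961 0.1854]
27 0.893 [-0.    0.16 -0.12] [0.1025 0.1902]
28 0.924 [-0.    0.16 -0.11] [0.109  0.1948]
29 0.956 [-0.    0.17 -0.11] [0.1157 0.1992]
30 0.988 [-0.    0.17 -0.1 ] [0.1225 0.2034]
31 1.02 [-0.    0.17 -0.1 ] [0.1294 0.2073]
```

Request:
servo_tool --increments '[[[0, 0.01, -0.2, 0], [0, 0.02, -0.2, 0], [0, 0.03, -0.2, 0], [0, 0.03, -0.2, 0], [0, 0.04, -0.2, 0], [0, 0.04, -0.19, 0], [0, 0.05, -0.19, 0], [0, 0.06, -0.19, 0]]]'

```text
time: 18.2
tcp_pos: [0.4986, -0.2015, 0.1552]
eef_rot: [-0.0, 0.734, 0.679, -0.001]
ft_force: [-3.3, -4.5, -1.3]
opening: 0.0111
grasp_force: 24.3
```

Request:
servo_tool --increments '[[[0, 0.06, -0.19, 0], [0, 0.07, -0.19, 0], [0, 0.07, -0.18, 0], [0, 0.08, -0.18, 0], [0, 0.09, -0.18, 0], [0, 0.09, -0.18, 0], [0, 0.1, -0.17, 0], [0, 0.1, -0.17, 0]]]'

```text
time: 19.2
tcp_pos: [0.5235, -0.2035, 0.2129]
eef_rot: [-0.002, 0.734, 0.679, -0.002]
ft_force: [-9.4, -4.0, 3.3]
opening: 0.0107
grasp_force: 24.4
```

Request:
servo_tool --increments '[[[0, 0.11, -0.17, 0], [0, 0.11, -0.16, 0], [0, 0.12, -0.16, 0], [0, 0.12, -0.16, 0], [0, 0.13, -0.15, 0], [0, 0.13, -0.15, 0], [0, 0.14, -0.14, 0], [0, 0.14, -0.14, 0]]]'

```text
time: 20.2
tcp_pos: [0.5634, -0.2067, 0.2642]
eef_rot: [-0.001, 0.735, 0.679, -0.002]
ft_force: [-11.2, -2.3, 10.0]
opening: 0.0108
grasp_force: 25.2
```

```bash
cat > ang.py <<'E'
from w import *
st=manip.read_state();print(st["time"],st["tcp_pos"],st["opening"],st["ft_force"],st["grasp_force"])
p=st["tcp_pos"];s=(p-[.4883,-.2008,.0925])@[np.cos(np.radians(-4.5)),np.sin(np.radians(-4.5)),0]
h=p[2]-.0925+.012
print("angle",np.arctan2(h,.25-s)-np.arctan2(.012,.25),"radius",np.hypot(h,.25-s))
E
python3 ang.py; python3 -c "
from h import *
save('scene','s2');save('wrist','w5')
a=cv2.imread('pics/s2.png')[100:320,150:400];b=cv2.imread('pics/w5.png')
cv2.imwrite('pics/z3.png',np.hstack([cv2.resize(a,(400,352)),cv2.resize(b,(400,352))]))"
```

```text
20.2 [ 0.5634 -0.2067  0.2642] 0.010828184373653134 [-11.2376  -2.2855   9.9681] 25.174516439437866
angle 0.7626319119147645 radius 0.253506168981191
```

View pics/z3.png

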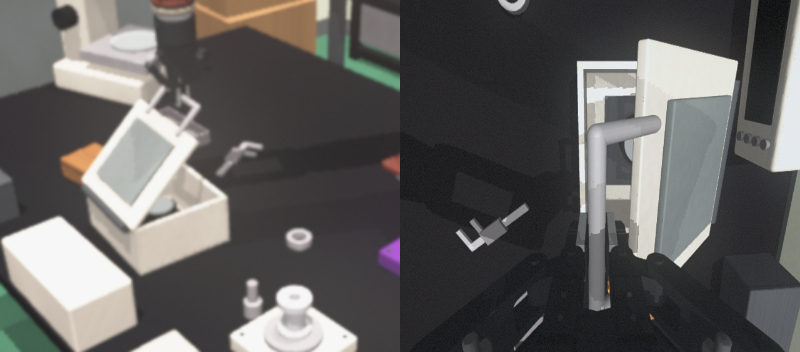

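Request:
servo_tool --increments '[[[0, 0.14, -0.14, 0], [0, 0.14, -0.14, 0], [0, 0.15, -0.14, 0], [0, 0.15, -0.13, 0], [0, 0.15, -0.12, 0], [0, 0.16, -0.12, 0], [0, 0.17, -0.11, 0], [0, 0.17, -0.1, 0]]]'

```text
time: 21.3
tcp_pos: [0.6147, -0.2107, 0.3027]
eef_rot: [0.0, 0.734, 0.679, -0.0]
ft_force: [-2.6, -3.9, 3.5]
opening: 0.0109
grasp_force: 25.3
```

```bash
python3 ang.py
```

```text
21.3 [ 0.6147 -0.2107  0.3027] 0.010901801143400272 [-2.5913 -3.9422  3.4769] 25.293297171592712
angle 1.0166903246349053 radius 0.254070651163993
```

Request:
servo_tool --increments '[[[0, 0.08, -0.04, 0], [0, 0.08, -0.04, 0], [0, 0.08, -0.04, 0], [0, 0.05, -0.03, 0], [0, 0, 0, 0], [0, 0, 0, 0], [0, 0, 0, 0], [0, 0, 0, 0]]]'

```text
time: 22.3
tcp_pos: [0.6262, -0.2116, 0.3084]
eef_rot: [0.0, 0.734, 0.679, 0.0]
ft_force: [-3.3, -3.5, 4.3]
opening: 0.0108
grasp_force: 25.6
```

```bash
python3 ang.py; python3 - <<'E'
import numpy as np
r,o,t0=.2537,.048,1.066
f=lambda t:np.array([-r*np.cos(t+o),r*np.sin(t+o)])
ts=np.linspace(1.066,.87,9)
for i in range(8): print(np.round((f(ts[i+1])-f(ts[i]))/.04*[1,-1],3))
E
```

```text
22.3 [ 0.6262 -0.2116  0.3084] 0.010828213311820533 [-3.3002 -3.5341  4.2546] 25.632828176021576
angle 1.0670866302797133 radius 0.2537807477702375
[-0.139  0.07 ]
[-0.137  0.074]
[-0.135  0.077]
[-0.133  0.08 ]
[-0.131  0.083]
[-0.129  0.087]
[-0.127  0.09 ]
[-0.125  0.093]
```

Request:
servo_tool --increments '[[[0, -0.07, 0.035, 0], [0, -0.07, 0.035, 0], [0, -0.14, 0.075, 0], [0, -0.135, 0.077, 0], [0, -0.133, 0.08, 0], [0, -0.131, 0.083, 0], [0, -0.129, 0.087, 0], [0, -0.06, 0.04, 0]]]'

```text
time: 23.3
tcp_pos: [0.5912, -0.2087, 0.2866]
eef_rot: [0.0, 0.734, 0.679, 0.0]
ft_force: [-0.8, -5.7, 1.3]
opening: 0.0107
grasp_force: 25.6
```

Request:
servo_tool --increments '[[[0, -0.06, 0.045, 0], [0, -0.04, 0.03, 0], [0, 0, 0, 0], [0, 0, 0, 0], [0, 0, 0, 0], [0, 0, 0, 0], [0, 0, 0, 0], [0, 0, 0, 0]]]'

```text
time: 24.3
tcp_pos: [0.5875, -0.2084, 0.2837]
eef_rot: [0.0, 0.734, 0.679, 0.0]
ft_force: [-0.9, -6.0, 0.6]
opening: 0.0108
grasp_force: 25.7
```

```bash
python3 ang.py; python3 - <<'E'
from w import *
# view: project model hood at candidate angles into the scene picture
im=cv2.cvtColor(manip.grab_frame("scene"),cv2.COLOR_RGB2BGR);C=cam("scene")
a=np.radians(-4.5);x=np.array([np.cos(a),np.sin(a),0]);y=np.array([-x[1],x[0],0]);z=np.array([0,0,1.])
H=np.array([.4884,-.2006,.1])+.25*x
big=cv2.resize(im[120:300,160:340],None,fx=3.3,fy=3.3,interpolation=cv2.INTER_CUBIC)
for t,c in((.77,(255,0,0)),(.87,(0,255,0)),(.97,(0,0,255))):
    u=-x*np.cos(t)+z*np.sin(t);n=x*np.sin(t)+z*np.cos(t)
    for P,Q in(([.2,.11],[.2,-.11]),([0,.11],[.2,.11]),([.25,.06],[.25,-.06])):
        e=.012 if P[0]==.25 else 0
        pp=[tuple(((proj(C,H+u*s+y*w+n*e)-[160,120])*3.3).astype(int).tolist()) for s,w in(P,Q)]
        cv2.line(big,pp[0],pp[1],c,1)
cv2.imwrite("pics/z4.png",big)
E
```

```text
24.3 [ 0.5875 -0.2084  0.2837] 0.010777601617094812 [-0.8781 -5.9765  0.6012] 25.71427881717682
angle 0.8850598328971508 radius 0.2528565169960129
```

View pics/z4.png

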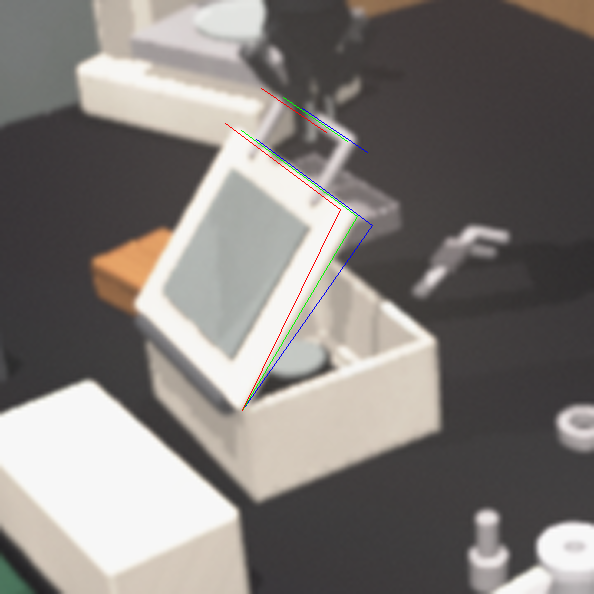

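Request:
servo_tool --increments '[[[0, -0.03, 0.02, 0], [0, -0.03, 0.02, 0], [0, -0.03, 0.02, 0], [0, 0, 0, 0], [0, 0, 0, 0], [0, 0, 0, 0], [0, 0, 0, 0], [0, 0, 0, 0]]]'

```text
time: 25.35
tcp_pos: [0.5839, -0.208, 0.281]
eef_rot: [-0.0, 0.734, 0.679, 0.0]
ft_force: [-0.5, -4.9, 1.0]
opening: 0.0113
grasp_force: 25.6
```

```bash
python3 ang.py; python3 -c "
from rig import manip
print(manip.job_done())"
```

```text
25.35 [ 0.5839 -0.208   0.281 ] 0.011259506887155228 [-0.4984 -4.9261  0.9886] 25.574342608451843
angle 0.8674356946205221 radius 0.2529019901836596
the job is handed in; nothing more can be done
None
```

The job is handed in at 25 s of the 70 s allowed: the bobbin is seated home on the spindle and released, and the hood was swung to about 1.07 rad, past balance, then eased back to about 0.87 rad (balance is 0.95), where the gripper still holds its bar; no verdict came back.

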